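# Lay the tall clay bookend down on the drying panel

### The job

The tallest clay bookend on the ware board must finish drying lying on its plain back on the white plaster panel. Without pinching or lifting it, push it low, against its foot, so that it slides forward, still standing, until the whole front edge of its upright plate has crossed the near edge of the panel; then push it high on the plate so that it topples forward and comes to rest flat, wholly on the panel, its foot sticking up. Leave the shorter bookend, the lantern and the other pots as they stand.

Things in the scene. Friction and masses are not known exactly. Their poses are not given: they have to be found in the camera images.
- board: Fixed plywood ware board lying on the table: 340 (x) x 500 (y) x 12 mm. Origin at the centre of its underside; its x axis points away from the robot, from the bare wooden strip where the pots stand in a row towards the plaster panel; z is up. The board's position and yaw differ from run to run. The top of the board is 12 mm above the table.
- panel (a point): Centre of the white plaster drying panel, at its surface, level with the top of the board (no step). The panel is 190 mm along x by 450 mm along y, framed by 4 mm thin dark lines that are flush and outside it; axes as the board's. Its near edge, towards the robot, is at x = -95 mm, its far edge at x = +95 mm.
- bookend: The tall L-shaped grey clay bookend, standing on the wooden strip in one of three places in a row. Its upright plate is 24 mm thick (x), 90 wide (y), 120 high (z); at the bottom a foot 16 mm high and 90 wide runs 45 mm out from the plate towards the robot (-x), its end at x = -57 mm. The plain +x face looks at the panel. Origin: centre of the plate's underside. Its front edge starts 20 to 40 mm short of the panel.
- plate_mid (a point): Centre of the tall bookend's plate, 60 mm above its underside. The bookend weighs 0.45 to 0.75 kg, friction on the board about 0.5 to 0.7: pushed on the end of its foot it slides upright; pushed on the plate 60 mm or more up it tips about its front edge, and goes over by itself once leaned about 25 degrees. It starts turned up to 0.1 rad from the board's x axis.
- foot_l (a point): Left (+y) end of the front (+x) lower edge of the tall bookend's plate.
- foot_r (a point): Right (-y) end of the front (+x) lower edge of the tall bookend's plate.
- top_l (a point): Left (+y) end of the front (+x) upper edge of the tall bookend's plate.
- top_r (a point): Right (-y) end of the front (+x) upper edge of the tall bookend's plate.
- short_bookend: A shorter bookend of the same make: plate 24 (x) x 90 (y) x 75 (z) mm, foot 16 mm high to x = -57 mm, standing in the same row (places about 140 mm apart centre to centre; which is where differs). Origin at the centre of the plate's underside. To be left alone.
- lantern: Pierced open clay lantern, 64 mm diameter, 85 mm high, in the same row on the board. Origin under its centre. To be left alone.
- lantern_b: Larger pierced lantern, 84 mm diameter, 100 mm high, on the table to the right of the board. Origin under its centre. To be left alone.
- bowl: Bisque bowl, 110 mm across, 50 mm high, on the table to the right of the board. Origin under its centre. To be left alone.
- vase: Small clay bud vase, 68 mm at its widest, 90 mm high, on the table to the left of the board. Origin under its centre. To be left alone.
- cup: Bisque cup, 76 mm across, 75 mm high, on the table to the left of the board. Origin under its centre. To be left alone.
There are look-alikes about, which are no part of the job. What is shaped like the bookend but green or turquoise is not meant.

How it is judged:
By the outcome, as a careful person would: the job done as asked, in the order asked, and still so for the second after the job is handed in, with the robot touching nothing.
It also fails if it takes over 45 s, if anything falls off the work surface, if the arm or the gripper's body presses on something with over 40 N, if the wrist force passes 120 N, or if a joint passes its speed limit or range.

### The arm

A 6-joint arm with a two-finger parallel gripper is mounted at the origin on the work surface. World frame = base frame: x ahead of the robot, y to its left, z up, the work surface at z = 0. Lengths are in m, angles in rad, forces in N, time in s.
With the tool pointing down it reaches from about 0.375 to 0.9 m from the base axis. Payload 3.1 kg.
Tool frame: the origin (TCP) lies on the centre line of the jaws, within the pads' length; the fingertips stand robot.tip_reach ahead of it and the grasp point (between the pads) is the TCP (robot.tip_reach is the distance from the TCP to the fingertips, in m); z points along the fingers, y is the direction in which the jaws open and shut (so a half turn about z gives the same grasp; the last joint's range is limited). The gripper opens to 87 mm and grips with 3 to 60 N. Pads are 19 mm wide; open, the fingers measure 117 mm over their backs; the gripper's body (75 mm by 190 mm) begins 51 mm behind the grasp point.
Start: joints at [1.024, 0.527, 1.433, -0, 1.181, -0.178], TCP at [0.225, 0.583, 0.242] pointing down, gripper open.
Joint ranges: [-3.08, 3.08], [-0.75, 2.2], [0.22, 2.44], [-1.43, 4.57], [0, 2.65], [-2.85, 2.85]. Speed limits (rad/s): [2.79, 2.79, 3.14, 3.14, 3.14, 3.14].

### API

Orientations are given as a unit quaternion [x, y, z, w].
In Python, from rig import telemetry, viewer, robot gives the robot as it stands. The module is installed in compiled form; this text tells all that it offers.
- The arm moves only by the tool step_arm, never from a script. Its argument "targets" is a list of rows, each an object of numbers: "dx", "dy", "dz": the shift along the tool's x, y, z in m; "rx", "ry", "rz": the turn, a rotation vector about the tool's x, y, z in degrees. In form: [{"dx": .., "dy": .., "dz": .., "rx": .., "ry": .., "rz": ..}, ...]. A call has exactly 5 rows; each row is the pose to reach, as a shift and turn from the pose measured when the call began, along the tool's axes at that moment; what a row does not reach only later rows make up. A row lasts 1/8 s, in which the tool goes at most 62.5 mm and 10.7 degrees, less where a joint would pass 70% of its speed; a pose out of reach is approached as far as the arm can. A call with a gripper value outside its range is refused whole. "gripper" is the opening, from 0 (shut) to 1 (fully open), set as the call begins (left out, the last holds). The fingers move at their own pace and stop on an object; "force" is the grip in N (left out, the last holds). Time passes only in rows, so rows that repeat a pose let the fingers close, or fill a call up. It gives the time, the measured TCP pose, the force and the opening at its end, in the units of the state.
- telemetry.get_obs(): the state, without advancing time (a new reading comes with each control period).
- viewer.camera(name): name is "scene" or "top" or "wrist"; returns a dict with "img" (384x512x3 uint8, blue, green, red), "depth" (384x512 float32, m along the optical axis (not along the pixel's ray), 0 where there is no reading), "K" (3x3 intrinsics, pixels), "R" (3x3) and "t" (3): a world point X has camera coordinates R X + t. Camera axes: x right, y down, z forward; pixel columns grow to the right and rows downward; lengths in m; the calibration is good to about 2 mm. The wrist camera is an equidistant fisheye: a pixel r from the principal point sees the ray r / f radians off the axis. A picture is of the moment at which its call begins.
- robot.hand_in(): hands the job in, once; it reports no verdict.
The state is a dict: "time": time; "q": joint angles; "joint_velocities": joint speeds; "joint_torque": joint torques, N m; "position": TCP position; "tool_rot": TCP orientation; "ft_force": force on the tool from outside, world axes, zero at the start; "moment": the same for the moment, N m; "grip_width": finger opening in m.
Only numpy, scipy, OpenCV 4.12 (cv2) and the standard library are available. Lean on these libraries where they do the work, as an engineer would, in place of code of your own. Each camera call takes 0.05 s, during which the arm holds its last target.

## Working session

There is one attempt and no reset: what is moved stays moved. The work goes in short steps, Python scripts to look and compute and a tool call to move; the robot and the scene stay as the last step left them, time stands still between calls to the robot, and variables do not carry over. Pictures are saved under pics/ and viewed, and the job is handed in when it is done.

Besides the shell and the picture viewer there is one more tool, called after ">>>" by a JSON object that holds its "op" and its "data". step_arm: Moves the arm, as the interface text tells. Its arguments: {"type":"object","properties":{"targets":{"type":"array"},"gripper":{"type":"number"},"force":{"type":"number"}},"required":["targets"]}

```bash
mkdir -p pics; python3 - <<'E'
from rig import telemetry, viewer, robot
import cv2,numpy as np
o=telemetry.get_obs()
for k,v in o.items(): print(k,np.round(v,3))
print(robot.tip_reach)
for n in("scene","top"):
    c=viewer.camera(n); cv2.imwrite(f"pics/{n}0.png",c["img"]); np.savez(f"{n}0.npz",**c)
    print(n,c["K"],c["R"],c["t"])
E
```

```text
time 0.0
q [ 1.024  0.528  1.434  0.     1.181 -0.178]
joint_velocities [ 0.002 -0.     0.001 -0.001  0.001  0.   ]
joint_torque [ 1.0000e-03 -4.4005e+01 -1.7659e+01  6.3000e-02  5.8000e-02 -0.0000e+00]
position [0.225 0.582 0.241]
tool_rot [ 0.183  0.983 -0.001 -0.   ]
ft_force [-0.434  0.053  0.836]
moment [-0.043  0.012 -0.08 ]
grip_width 0.087
0.019
scene [[496.52189118   0.         252.97898034]
 [  0.         496.52189118 193.35260685]
 [  0.           0.           1.        ]] [[ 0.14747864  0.98902143 -0.00930939]
 [ 0.54748492 -0.08947017 -0.83201884]
 [-0.82371737  0.11760826 -0.55466926]] [-0.05599334 -0.19658294  1.84963829]
top [[367.18505312   0.         262.21830893]
 [  0.         367.18505312 187.484335  ]
 [  0.           0.           1.        ]] [[-0.00939488 -0.99978626  0.01841675]
 [-0.98268813  0.00582314 -0.18517596]
 [ 0.18502913 -0.01983763 -0.98253279]] [1.11192636e-04 4.96347677e-01 1.05650867e+00]
```

View pics/scene0.png

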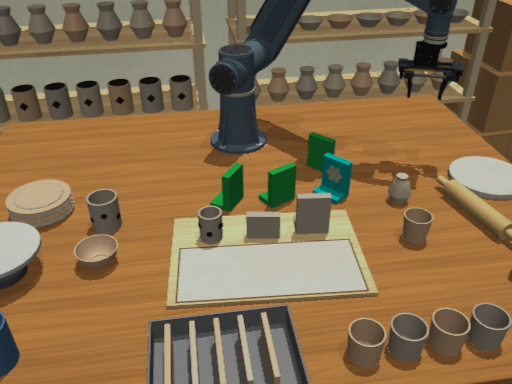

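View pics/top0.png

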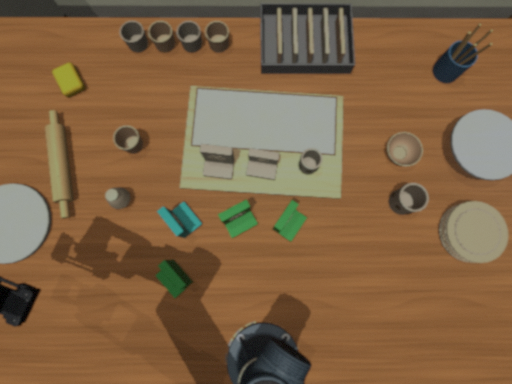

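Grey candidates: the bookend at scene (313,215) / top (218,162) and the one at scene (263,225) / top (263,164). The first stands clearly higher. The green and turquoise ones are look-alikes. Next I enlarge the crop to confirm.

```bash
python3 - <<'E'
import cv2,numpy as np
a=np.load("scene0.npz")["img"]; b=np.load("top0.npz")["img"]
A=cv2.resize(a[185:305,160:380],None,fx=3.6,fy=3.6,interpolation=cv2.INTER_CUBIC)
B=cv2.resize(b[80:200,175:350],None,fx=4.5,fy=4.5,interpolation=cv2.INTER_CUBIC)
cv2.imwrite("pics/sc.png",A);cv2.imwrite("pics/tc.png",B)
E
```

```text
(no output)
```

View pics/sc.png

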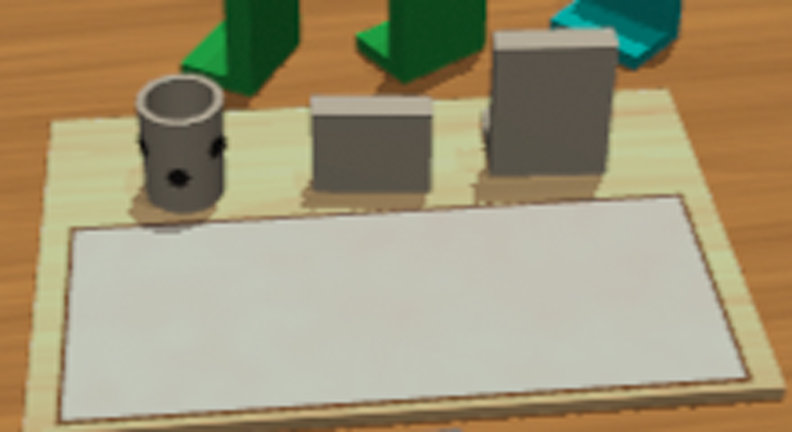

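View pics/tc.png

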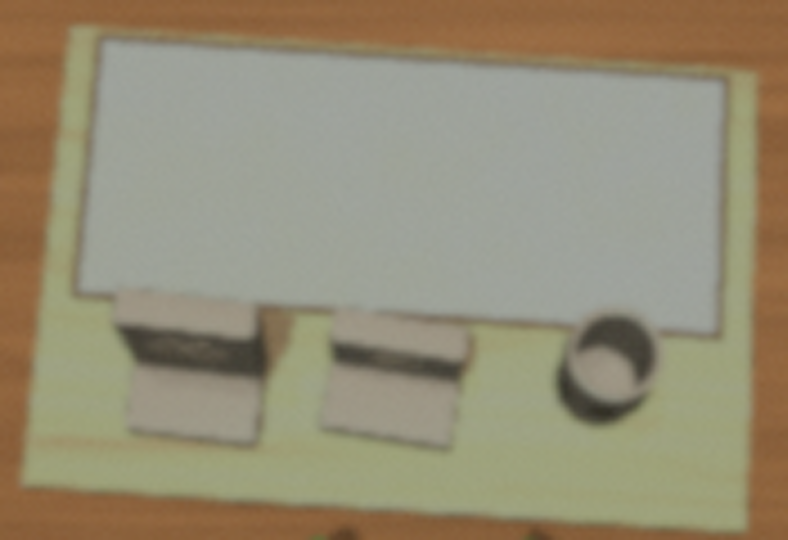

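```bash
cat > h.py <<'E'
import cv2,numpy as np
def ray(c,uv,z):
    uv=np.atleast_2d(uv).astype(float)
    d=np.c_[(uv-[c["K"][0,2],c["K"][1,2]])/[c["K"][0,0],c["K"][1,1]],np.ones(len(uv))]@c["R"]
    C=-c["R"].T@c["t"]
    return C+d*((z-C[2])/d[:,2])[:,None]
def crop(p,s,x0,y0): return (np.atleast_2d(p)+0.5)/s-0.5+[x0,y0]
E
python3 - <<'E'
from h import *
np.set_printoptions(precision=4,suppress=True)
S=dict(np.load("scene0.npz"));T=dict(np.load("top0.npz"))
sc=lambda p:crop(p,3.6,160,185); tc=lambda p:crop(p,4.5,175,80)
print("panel NL NR FR FL scene\n",ray(S,sc([(683,197),(71,229),(61,420),(747,379)]),.012))
print("panel top\n",ray(T,tc([(76,295),(720,335),(726,76),(101,40)]),.012))
print("bk scene foot l r\n",ray(S,sc([(606,174),(488,174)]),.012), "top l r\n",ray(S,sc([(614,47),(496,49)]),.132))
print("bk top: foot end l r z=.028\n",ray(T,tc([(130,432),(257,443)]),.028),"top front l r\n",ray(T,tc([(117,290),(255,303)]),.132),"top rear\n",ray(T,tc([(116,325),(255,338)]),.132))
print("short foot end, top front",ray(T,tc([(322,430),(450,447)]),.028),ray(T,tc([(334,312),(468,325)]),.087))
E
```

```text
panel NL NR FR FL scene
 [[ 0.641   0.2244  0.012 ]
 [ 0.6055 -0.231   0.012 ]
 [ 0.7974 -0.2423  0.012 ]
 [ 0.8313  0.2077  0.012 ]]
panel top
 [[ 0.64    0.2176  0.012 ]
 [ 0.6091 -0.2346  0.012 ]
 [ 0.8035 -0.2479  0.012 ]
 [ 0.8317  0.2046  0.012 ]]
bk scene foot l r
 [[0.6049 0.175  0.012 ]
 [0.5906 0.0862 0.012 ]] top l r
 [[0.6083 0.1709 0.132 ]
 [0.597  0.086  0.132 ]]
bk top: foot end l r z=.028
 [[0.5379 0.1755 0.028 ]
 [0.5297 0.0891 0.028 ]] top front l r
 [[0.6059 0.1706 0.132 ]
 [0.5971 0.0842 0.132 ]] top rear
 [[0.5831 0.1708 0.132 ]
 [0.5744 0.0841 0.132 ]]
short foot end, top front [[ 0.5386  0.0449  0.028 ]
 [ 0.5262 -0.0424  0.028 ]] [[ 0.6045  0.0355  0.087 ]
 [ 0.5953 -0.0522  0.087 ]]
```

```bash
python3 - <<'E'
from h import *
T=dict(np.load("top0.npz"));d=T["depth"];v,u=np.indices(d.shape);K=T["K"]
P=np.stack([(u-K[0,2])/K[0,0]*d,(v-K[1,2])/K[1,1]*d,d],-1).reshape(-1,3)
P=(P-T["t"])@T["R"];P=P[d.ravel()>0]
xs=np.arange(.34,.66,.02);ys=np.arange(.3,-.06,-.02)
print("      "+" ".join(f"{y:5.2f}" for y in ys))
for x in xs:
    r=[]
    for y in ys:
        m=(abs(P[:,0]-x)<.01)&(abs(P[:,1]-y)<.01);r.append(P[m,2].max()*1000 if m.any() else -1)
    print(f"{x:.2f}  "+" ".join(f"{q:5.0f}" for q in r))
S=dict(np.load("scene0.npz"))
E
```

```text
0.30  0.28  0.26  0.24  0.22  0.20  0.18  0.16  0.14  0.12  0.10  0.08  0.06  0.04  0.02 -0.00 -0.02 -0.04
0.34      5     6     5     5     4     5     5     5     4     4     7     8     4     6     7     6     5     3
0.36      5     8     5   126   123    19     5     5     3     5    19    21    19     3     5     5     4   124
0.38      7     4   124   123   123    24    17     6     4     4   119    22    20    20    20     5     6   124
0.40      5   121   124   124    21    24    20     5     6   124   124   123    89    22    23     4     6   123
0.42      4   124   123    22    20    20     4     6     3   121   124   125   124   122    19     4     5     5
0.44      3   120   113    20    19     4     8     6     6     8     5   120   124   124     6     5     6     6
0.46      5     6     5    20    17     5     4     5     4     5     6     8     5   121     6     5     5     5
0.48      3     5     5     5     4     5     4     5     7     5     5     5     8    14    16    16    16    16
0.50      6     4     4    15    16    17    17    16    18    18    17    18    18    17    19    19    17    17
0.52      5     5     6    16    17    17    16    16    17    18    32    17    17    17    17    17    26    31
0.54      6     6     5    16    19    18    31    31    33    33    34    29    16    32    30    34    34    35
0.56      4     5     4    14    17    17    30    32    33    33    33    32    18    33    33    34    33    78
0.58      5     8     4    17    18    20   134   134   135   137   140   136    17    87    92    92    91    91
0.60      6     6     4    16    16    19   132   137   137   136   135   135    17    90    91    91    91    90
0.62      5     6     6    16    18    16    13    -1    -1    -1    -1    15    16    19    14    16    16    17
0.64      7     5     4    17    18    19    17    17    17    17    18    18    19    18    16    21    17    18
```

The enlarged crop confirms it: the plate at crop (550,105) is much taller than the one at (370,145). Depth gives tops of about 132 mm and 87 mm. So the target is the tall grey bookend, the leftmost (+y) in the row. Its front edge is about 32–36 mm short of the panel.

```bash
cat >> h.py <<'E'
from scipy.spatial.transform import Rotation as Ro
def delta(pos,yaw,tilt=0):
    from rig import telemetry
    o=telemetry.get_obs();R0=Ro.from_quat(o["tool_rot"])
    yv=np.array([-np.sin(yaw),np.cos(yaw),0]);z=np.array([0,0,-1.]);x=np.cross(yv,z)
    R1=Ro.from_matrix(np.c_[x,yv,z])
    print("t",o["time"],"pos",np.round(o["position"],4),"F",np.round(o["ft_force"],1),"q",np.round(o["q"],2),"w",o["grip_width"])
    print("shift mm",np.round(R0.inv().apply(np.array(pos)-o["position"])*1000,1),"rot deg",np.round((R0.inv()*R1).as_rotvec(degrees=True),2))
E
python3 -c "
from h import *
delta([.515,.143,.25],-.10)"
```

```text
t 0.1 pos [0.225  0.5824 0.2407] F [ 0.2 -0.1 -0. ] q [ 1.02  0.53  1.43 -0.    1.18 -0.18] w 0.08696211926963482
shift mm [-429.  -305.3   -8.9] rot deg [ -0.11  -0.03 -15.4 ]
```

>>> {"op": "step_arm", "data": {"targets": [{"dx":-0.04,"dy":-0.028,"dz":-0.002,"rz":-2},{"dx":-0.09,"dy":-0.063,"dz":-0.004,"rz":-4},{"dx":-0.14,"dy":-0.099,"dz":-0.006,"rz":-6},{"dx":-0.19,"dy":-0.135,"dz":-0.008,"rz":-8},{"dx":-0.24,"dy":-0.17,"dz":-0.009,"rz":-10}], "gripper": 0.5}}

```text
invalid input
```

```bash
python3 -c "
from h import *
delta([.515,.143,.25],-.10)"
```

```text
t 0.1 pos [0.225  0.5824 0.2407] F [ 0.2 -0.1 -0. ] q [ 1.02  0.53  1.43 -0.    1.18 -0.18] w 0.08696211926963482
shift mm [-429.  -305.3   -8.9] rot deg [ -0.11  -0.03 -15.4 ]
```

All six keys are needed.

>>> {"op": "step_arm", "data": {"targets": [{"dx":-0.04,"dy":-0.028,"dz":-0.002,"rx":0,"ry":0,"rz":-2},{"dx":-0.09,"dy":-0.063,"dz":-0.004,"rx":0,"ry":0,"rz":-4},{"dx":-0.14,"dy":-0.099,"dz":-0.006,"rx":0,"ry":0,"rz":-6},{"dx":-0.19,"dy":-0.135,"dz":-0.008,"rx":0,"ry":0,"rz":-8},{"dx":-0.24,"dy":-0.17,"dz":-0.009,"rx":0,"ry":0,"rz":-10}], "gripper": 0.5}}

```text
time: 0.72
position: [0.3882, 0.3356, 0.2498]
tool_rot: [0.096, 0.995, -0.001, -0.0]
ft_force: [1.0, 0.3, 0.6]
grip_width: 0.0472
```

```bash
python3 -c "
from h import *
delta([.515,.143,.25],-.10)"
```

```text
t 0.725 pos [0.3882 0.3356 0.2498] F [1.  0.3 0.6] q [ 0.5   0.37  1.7  -0.    1.08 -0.88] w 0.0471786806114388
shift mm [-161.4 -164.7   -0. ] rot deg [-0.11 -0.05 -5.32]
```

>>> {"op": "step_arm", "data": {"targets": [{"dx":-0.04,"dy":-0.04,"dz":0,"rx":0,"ry":0,"rz":-2},{"dx":-0.08,"dy":-0.08,"dz":0,"rx":0,"ry":0,"rz":-4},{"dx":-0.12,"dy":-0.12,"dz":0,"rx":0,"ry":0,"rz":-5.3},{"dx":-0.161,"dy":-0.165,"dz":0,"rx":0,"ry":0,"rz":-5.3},{"dx":-0.161,"dy":-0.165,"dz":0,"rx":0,"ry":0,"rz":-5.3}]}}

```text
time: 1.35
position: [0.5172, 0.1392, 0.2498]
tool_rot: [0.053, 0.999, -0.001, 0.0]
ft_force: [-0.3, 0.9, 0.1]
grip_width: 0.044
```

```bash
python3 -c "
from h import *
delta([.516,.143,.1],-.10)
from rig import viewer
c=viewer.camera('wrist');cv2.imwrite('pics/w1.png',c['img']);np.savez('w1.npz',**c)
c=viewer.camera('scene');cv2.imwrite('pics/s1.png',c['img'])
"
```

```text
t 1.35 pos [0.5172 0.1392 0.2498] F [-0.3  0.9  0.1] q [ 0.06  0.4   1.65 -0.    1.1  -1.41] w 0.04403402949482182
shift mm [  1.7   4.  149.8] rot deg [-0.14  0.04 -0.37]
```

View pics/w1.png

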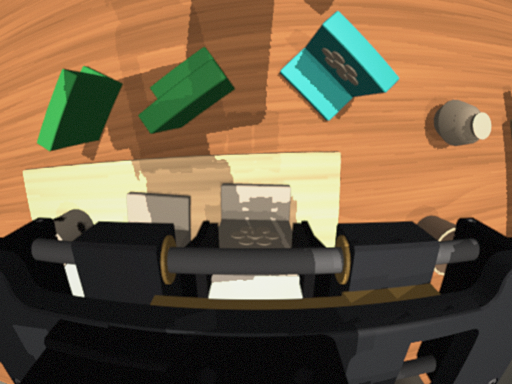

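View pics/s1.png

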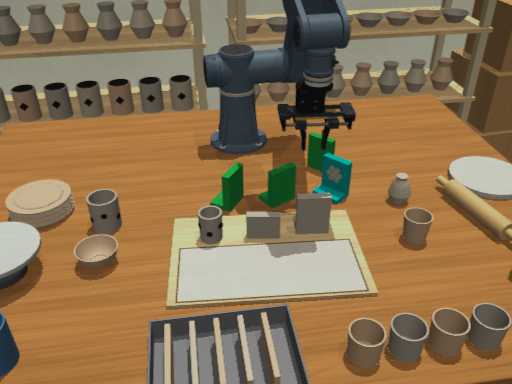

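The wrist view shows the tall bookend's foot end from (221,185) to (289,186). The scene view shows the gripper still above and behind the row.

```bash
python3 -c "
from h import *
c=np.load('w1.npz');K=c['K']
uv=np.array([[221,185],[289.5,186],[341,152],[24,172],[128,193],[190,196]],float)
p=(uv-[K[0,2],K[1,2]]);r=np.hypot(*p.T);th=r/K[0,0]
d=np.c_[p/r[:,None]*np.sin(th)[:,None],np.cos(th)]@c['R']
C=-c['R'].T@c['t'];z=np.array([.028,.028,.012,.012,.028,.028])
print(C+d*((z-C[2])/d[:,2])[:,None], K,C)
"
```

```text
[[ 0.52940613  0.09376757  0.028     ]
 [ 0.53987687  0.18025072  0.028     ]
 [ 0.50473531  0.25446926  0.012     ]
 [ 0.47285679 -0.24021376  0.012     ]
 [ 0.52625505 -0.03603419  0.028     ]
 [ 0.53955678  0.05122213  0.028     ]] [[297.31863964   0.         254.99006673]
 [  0.         297.31863964 193.12882761]
 [  0.           0.           1.        ]] [0.44620545 0.14683598 0.39377329]
```

>>> {"op": "step_arm", "data": {"targets": [{"dx":0.002,"dy":0.004,"dz":0.03,"rx":0,"ry":0,"rz":-0.4},{"dx":0.002,"dy":0.004,"dz":0.07,"rx":0,"ry":0,"rz":-0.4},{"dx":0.002,"dy":0.004,"dz":0.11,"rx":0,"ry":0,"rz":-0.4},{"dx":0.002,"dy":0.004,"dz":0.15,"rx":0,"ry":0,"rz":-0.4},{"dx":0.002,"dy":0.004,"dz":0.15,"rx":0,"ry":0,"rz":-0.4}]}}

```text
time: 2.08
position: [0.5085, 0.1478, 0.0971]
tool_rot: [0.046, 0.999, -0.001, -0.006]
ft_force: [-0.2, 0.6, 0.5]
grip_width: 0.0436
```

```bash
python3 -c "
from h import *
delta([.516,.143,.042],-.11)
from rig import viewer
c=viewer.camera('wrist');cv2.imwrite('pics/w2.png',c['img']);np.savez('w2.npz',**c)
c=viewer.camera('scene');cv2.imwrite('pics/s2.png',cv2.resize(c['img'][80:280,130:400],None,fx=2.9,fy=2.9))
"
```

```text
t 2.075 pos [0.5085 0.1478 0.0971] F [-0.2  0.6  0.5] q [ 0.07  0.62  1.78 -0.    0.74 -1.4 ] w 0.043607006898979374
shift mm [-8.5 -4.  55. ] rot deg [-0.16 -0.63  0.98]
```

View pics/w2.png

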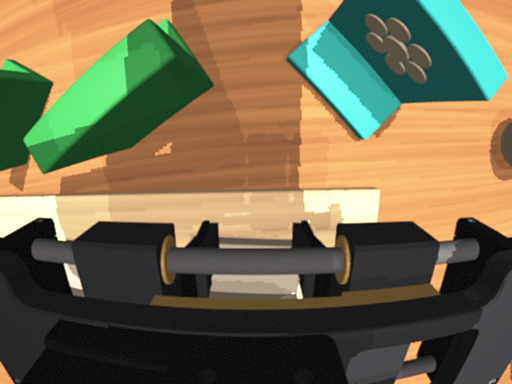

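View pics/s2.png

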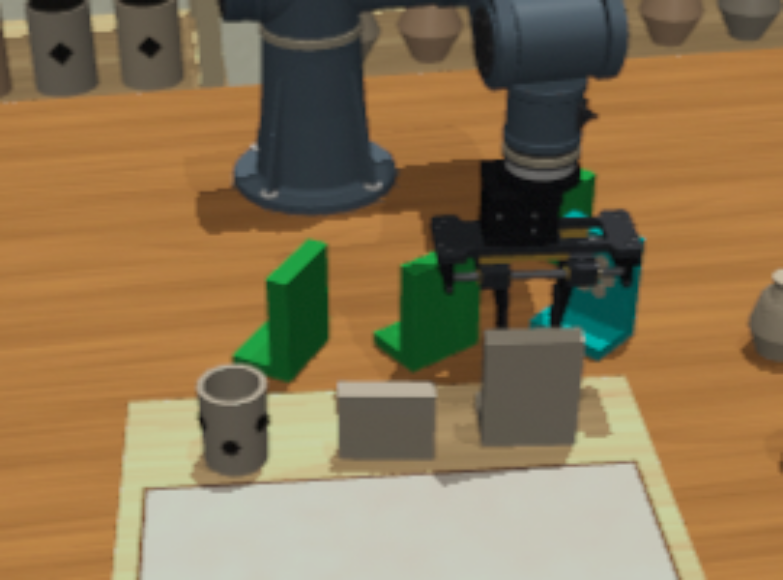

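The wrist view shows the fingers in front of the foot, with the green bookend at (120,95) behind and clear. I correct sideways first, then go down.

>>> {"op": "step_arm", "data": {"targets": [{"dx":-0.009,"dy":-0.003,"dz":0,"rx":0,"ry":-0.6,"rz":1},{"dx":-0.009,"dy":-0.004,"dz":0.012,"rx":0,"ry":-0.6,"rz":1},{"dx":-0.009,"dy":-0.004,"dz":0.027,"rx":0,"ry":-0.6,"rz":1},{"dx":-0.009,"dy":-0.004,"dz":0.042,"rx":0,"ry":-0.6,"rz":1},{"dx":-0.009,"dy":-0.004,"dz":0.055,"rx":0,"ry":-0.6,"rz":1}]}}

```text
time: 2.8
position: [0.5195, 0.1426, 0.0435]
tool_rot: [0.056, 0.998, -0.001, 0.003]
ft_force: [-0.0, 0.2, -0.2]
grip_width: 0.0434
```

```bash
python3 -c "
from h import *
delta([.535,.142,.042],-.10)
from rig import viewer
c=viewer.camera('scene');cv2.imwrite('pics/s3.png',cv2.resize(c['img'][80:280,130:400],None,fx=2.9,fy=2.9))
"
```

```text
t 2.8 pos [0.5195 0.1426 0.0435] F [-0.   0.2 -0.2] q [ 0.06  0.72  1.79 -0.    0.62 -1.39] w 0.043422455542289136
shift mm [-15.4   1.1   1.6] rot deg [-0.1   0.34 -0.64]
```

View pics/s3.png

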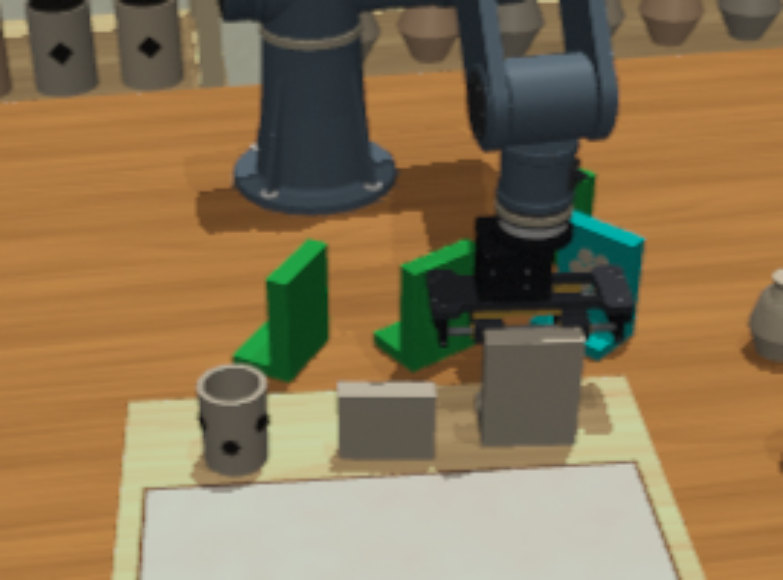

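The bookend is untouched, with its lower front edge still at crop (482–577,443), and the fingers are behind its foot. Now the slow low push.

>>> {"op": "step_arm", "data": {"targets": [{"dx":-0.005,"dy":0,"dz":0.001,"rx":0,"ry":0,"rz":0},{"dx":-0.01,"dy":0,"dz":0.001,"rx":0,"ry":0,"rz":0},{"dx":-0.015,"dy":0,"dz":0.001,"rx":0,"ry":0,"rz":0},{"dx":-0.02,"dy":0.001,"dz":0.001,"rx":0,"ry":0,"rz":0},{"dx":-0.025,"dy":0.001,"dz":0.001,"rx":0,"ry":0,"rz":0}]}}

```text
time: 3.48
position: [0.5439, 0.1408, 0.0415]
tool_rot: [0.056, 0.998, -0.001, 0.002]
ft_force: [-2.7, -0.6, 0.5]
grip_width: 0.0436
```

```bash
python3 -c "
from h import *
delta([.58,.139,.042],-.10)
from rig import viewer
c=viewer.camera('scene');cv2.imwrite('pics/s4.png',cv2.resize(c['img'][185:305,160:380],None,fx=3.6,fy=3.6))
"
```

```text
t 3.475 pos [0.5439 0.1408 0.0415] F [-2.7 -0.6  0.5] q [ 0.06  0.74  1.73 -0.    0.66 -1.4 ] w 0.04360113781762449
shift mm [-36.    2.2  -0.4] rot deg [-0.12  0.2  -0.63]
```

View pics/s4.png

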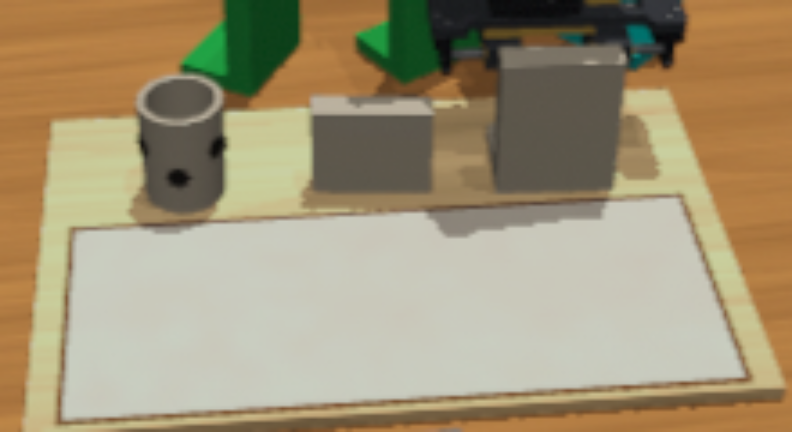

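It slid upright: the lower front edge moved from row 174 to row 189 in the crop, with about 12–14 mm to go to the panel edge. I keep pushing.

>>> {"op": "step_arm", "data": {"targets": [{"dx":-0.005,"dy":0,"dz":0,"rx":0,"ry":0,"rz":0},{"dx":-0.011,"dy":0,"dz":0,"rx":0,"ry":0,"rz":0},{"dx":-0.017,"dy":0.001,"dz":0,"rx":0,"ry":0,"rz":0},{"dx":-0.023,"dy":0.001,"dz":0,"rx":0,"ry":0,"rz":0},{"dx":-0.028,"dy":0.001,"dz":0,"rx":0,"ry":0,"rz":0}]}}

```text
time: 4.15
position: [0.5735, 0.1386, 0.0417]
tool_rot: [0.056, 0.998, -0.001, 0.003]
ft_force: [-2.0, 1.1, -0.2]
grip_width: 0.0436
```

```bash
python3 -c "
from h import *
delta([.58,.139,.042],-.10)
from rig import viewer
c=viewer.camera('scene');cv2.imwrite('pics/s5.png',cv2.resize(c['img'][185:305,160:380],None,fx=3.6,fy=3.6))
"
```

```text
t 4.15 pos [0.5735 0.1386 0.0417] F [-2.   1.1 -0.2] q [ 0.05  0.76  1.66 -0.    0.71 -1.41] w 0.04360566385823183
shift mm [-6.4  1.1 -0.2] rot deg [-0.1   0.31 -0.64]
```

View pics/s5.png

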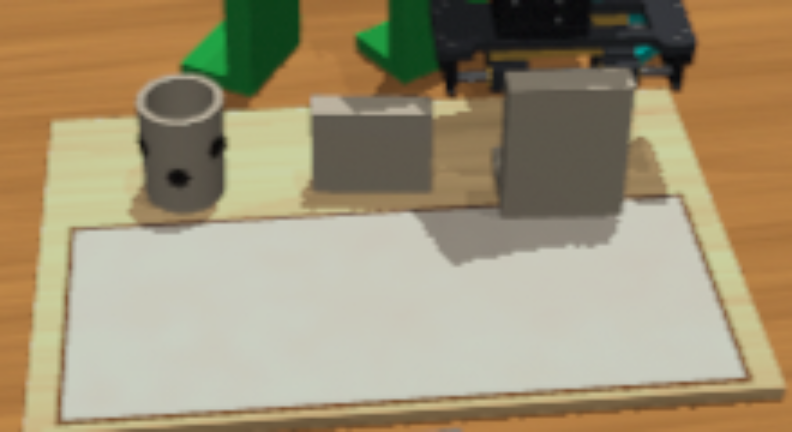

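The front edge has crossed the panel edge by about 10 mm on the right and 15 mm on the left. I push about 10 mm more for margin.

>>> {"op": "step_arm", "data": {"targets": [{"dx":-0.003,"dy":0,"dz":0,"rx":0,"ry":0,"rz":0},{"dx":-0.006,"dy":0,"dz":0,"rx":0,"ry":0,"rz":0},{"dx":-0.009,"dy":0,"dz":0,"rx":0,"ry":0,"rz":0},{"dx":-0.01,"dy":0,"dz":0,"rx":0,"ry":0,"rz":0},{"dx":-0.01,"dy":0,"dz":0,"rx":0,"ry":0,"rz":0}]}}

```text
time: 4.82
position: [0.5847, 0.1373, 0.042]
tool_rot: [0.056, 0.998, -0.001, 0.004]
ft_force: [-1.4, -0.0, -1.6]
grip_width: 0.0433
```

>>> {"op": "step_arm", "data": {"targets": [{"dx":0.01,"dy":0,"dz":0,"rx":0,"ry":0,"rz":0},{"dx":0.025,"dy":0,"dz":-0.01,"rx":0,"ry":0,"rz":0},{"dx":0.03,"dy":0,"dz":-0.035,"rx":0,"ry":0,"rz":0},{"dx":0.03,"dy":-0.005,"dz":-0.065,"rx":0,"ry":0,"rz":0},{"dx":0.03,"dy":-0.005,"dz":-0.09,"rx":0,"ry":0,"rz":0}]}}

```text
time: 5.45
position: [0.553, 0.1359, 0.1336]
tool_rot: [0.056, 0.998, -0.001, 0.005]
ft_force: [0.8, -1.1, -0.7]
grip_width: 0.0436
```

```bash
python3 -c "
from h import *
delta([.58,.132,.131],-.10)
from rig import viewer
c=viewer.camera('scene');np.savez('s6.npz',**c);cv2.imwrite('pics/s6.png',cv2.resize(c['img'][185:305,160:380],None,fx=3.6,fy=3.6,interpolation=cv2.INTER_CUBIC))
c=viewer.camera('top');np.savez('t6.npz',**c);cv2.imwrite('pics/t6.png',cv2.resize(c['img'][80:200,175:350],None,fx=4.5,fy=4.5,interpolation=cv2.INTER_CUBIC))
"
```

```text
t 5.45 pos [0.553  0.1359 0.1336] F [ 0.8 -1.1 -0.7] q [ 0.05  0.6   1.68 -0.    0.86 -1.41] w 0.043576516604027365
shift mm [-27.3  -0.9   2.9] rot deg [-0.08  0.52 -0.64]
```

View pics/s6.png

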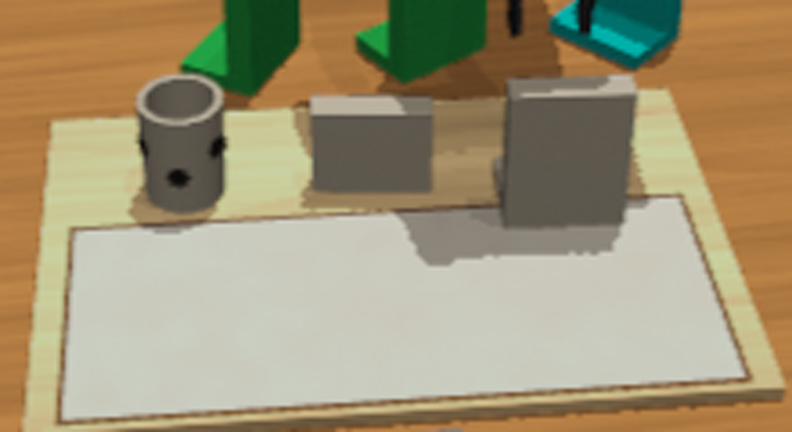

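View pics/t6.png

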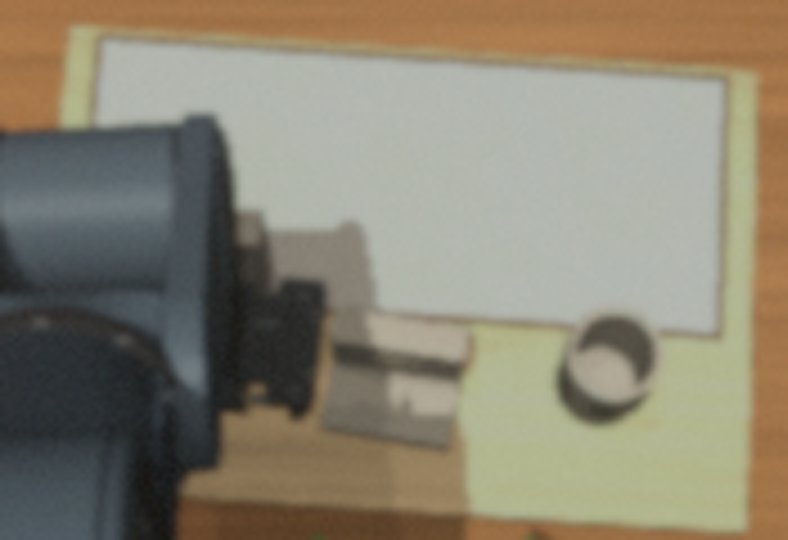

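The scene view shows it standing upright with its front edge at crop (505–624,225), about 18–25 mm past the panel edge (rows 200–207). The short bookend and lantern have not moved. Next, I approach the plate with the fingertips about 100 mm above its underside.

>>> {"op": "step_arm", "data": {"targets": [{"dx":-0.015,"dy":-0.001,"dz":0.001,"rx":0,"ry":0,"rz":-0.6},{"dx":-0.03,"dy":-0.001,"dz":0.003,"rx":0,"ry":0.5,"rz":-0.6},{"dx":-0.045,"dy":0,"dz":0.003,"rx":0,"ry":0.5,"rz":-0.6},{"dx":-0.058,"dy":0,"dz":0.003,"rx":0,"ry":0.5,"rz":-0.6},{"dx":-0.065,"dy":0,"dz":0.003,"rx":0,"ry":0.5,"rz":-0.6}]}}

```text
time: 6.18
position: [0.6204, 0.1287, 0.1323]
tool_rot: [0.05, 0.999, -0.0, 0.003]
ft_force: [0.0, 0.7, -0.2]
grip_width: 0.0441
```

>>> {"op": "step_arm", "data": {"targets": [{"dx":-0.006,"dy":0,"dz":0,"rx":0,"ry":0,"rz":0},{"dx":-0.012,"dy":0,"dz":0,"rx":0,"ry":0,"rz":0},{"dx":-0.018,"dy":0,"dz":0,"rx":0,"ry":0,"rz":0},{"dx":-0.024,"dy":0,"dz":0,"rx":0,"ry":0,"rz":0},{"dx":-0.03,"dy":0,"dz":0,"rx":0,"ry":0,"rz":0}]}}

```text
time: 6.8
position: [0.6507, 0.1257, 0.1327]
tool_rot: [0.05, 0.999, -0.0, 0.003]
ft_force: [-0.2, 0.0, -0.3]
grip_width: 0.0435
```

```bash
python3 -c "
from h import *
delta([.68,.126,.131],-.10)
from rig import viewer
c=viewer.camera('scene');cv2.imwrite('pics/s7.png',cv2.resize(c['img'][165:305,160:380],None,fx=3.6,fy=3.6,interpolation=cv2.INTER_CUBIC))
"
```

```text
t 6.8 pos [0.6507 0.1257 0.1327] F [-0.2  0.  -0.3] q [ 0.02  0.7   1.43 -0.    1.01 -1.45] w 0.043546295410397166
shift mm [-29.1   3.2   1.8] rot deg [-0.03  0.34 -0.03]
```

View pics/s7.png

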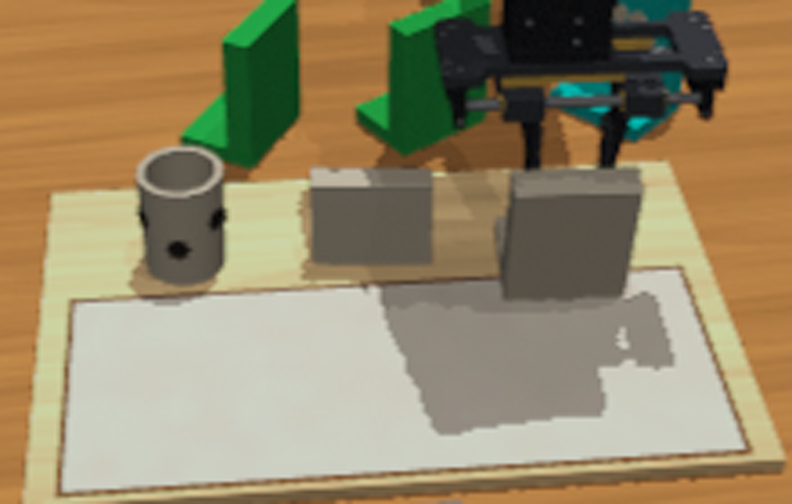

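The plate is leaning forward: its front face has shortened from 130 to 112 px. Its lower edge is still at row 297, which is 225 in the earlier crop, so it is not slipping.

>>> {"op": "step_arm", "data": {"targets": [{"dx":-0.006,"dy":0,"dz":0,"rx":0,"ry":0,"rz":0},{"dx":-0.012,"dy":0.001,"dz":0,"rx":0,"ry":0,"rz":0},{"dx":-0.018,"dy":0.002,"dz":0,"rx":0,"ry":0,"rz":0},{"dx":-0.024,"dy":0.002,"dz":-0.001,"rx":0,"ry":0,"rz":0},{"dx":-0.03,"dy":0.003,"dz":-0.002,"rx":0,"ry":0,"rz":0}]}}

```text
time: 7.48
position: [0.6825, 0.1254, 0.135]
tool_rot: [0.05, 0.999, -0.0, 0.004]
ft_force: [0.4, -0.3, -0.6]
grip_width: 0.0434
```

```bash
python3 -c "
from h import *
delta([.6,.126,.2],-.10)
from rig import viewer
c=viewer.camera('scene');cv2.imwrite('pics/s8.png',cv2.resize(c['img'][165:305,160:380],None,fx=3.6,fy=3.6,interpolation=cv2.INTER_CUBIC))
"
```

```text
t 7.475 pos [0.6825 0.1254 0.135 ] F [ 0.4 -0.3 -0.6] q [ 0.02  0.74  1.34 -0.    1.06 -1.45] w 0.04340966001709839
shift mm [ 81.6  -7.8 -65.6] rot deg [-0.02  0.45 -0.05]
```

View pics/s8.png

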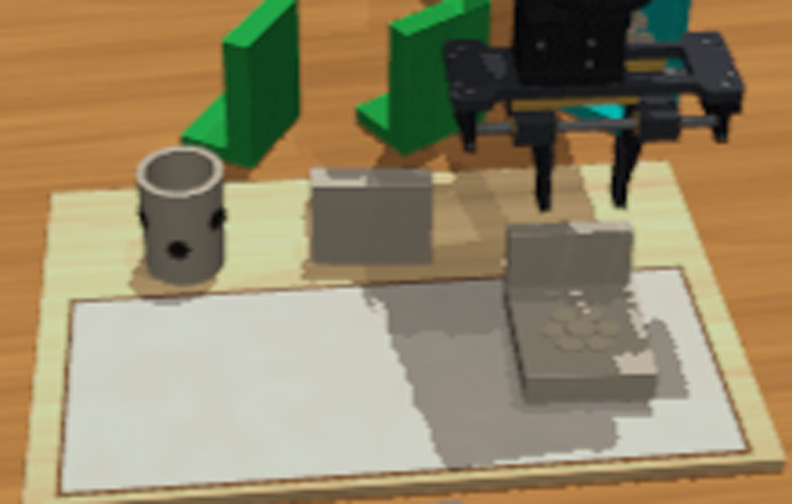

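It has toppled and lies on the panel, foot up. Now I back off up and away, and check.

>>> {"op": "step_arm", "data": {"targets": [{"dx":0.0,"dy":0,"dz":-0.03,"rx":0,"ry":0,"rz":0},{"dx":0.02,"dy":0,"dz":-0.07,"rx":0,"ry":0,"rz":0},{"dx":0.06,"dy":0.03,"dz":-0.11,"rx":0,"ry":0,"rz":0},{"dx":0.09,"dy":0.08,"dz":-0.13,"rx":0,"ry":0,"rz":0},{"dx":0.12,"dy":0.13,"dz":-0.13,"rx":0,"ry":0,"rz":0}]}}

```text
time: 8.15
position: [0.5766, 0.2684, 0.2672]
tool_rot: [0.051, 0.999, 0.001, 0.008]
ft_force: [1.5, 0.4, -0.3]
grip_width: 0.0437
```

>>> {"op": "step_arm", "data": {"targets": [{"dx":0.03,"dy":0.05,"dz":0,"rx":0,"ry":0,"rz":0},{"dx":0.06,"dy":0.1,"dz":0,"rx":0,"ry":0,"rz":0},{"dx":0.09,"dy":0.15,"dz":0,"rx":0,"ry":0,"rz":0},{"dx":0.12,"dy":0.2,"dz":0,"rx":0,"ry":0,"rz":0},{"dx":0.12,"dy":0.2,"dz":0,"rx":0,"ry":0,"rz":0}]}}

```text
time: 8.78
position: [0.4748, 0.4834, 0.2657]
tool_rot: [0.048, 0.999, 0.001, 0.007]
ft_force: [-0.2, -0.5, 0.7]
grip_width: 0.0436
```

```bash
python3 -c "
from h import *
delta([.6,.126,.2],-.10)
from rig import viewer
c=viewer.camera('scene');np.savez('s9.npz',**c);cv2.imwrite('pics/s9.png',cv2.resize(c['img'][165:305,160:380],None,fx=3.6,fy=3.6,interpolation=cv2.INTER_CUBIC))
c=viewer.camera('top');np.savez('t9.npz',**c);cv2.imwrite('pics/t9.png',cv2.resize(c['img'][80:200,175:350],None,fx=4.5,fy=4.5,interpolation=cv2.INTER_CUBIC))
"
```

```text
t 8.775 pos [0.4748 0.4834 0.2657] F [-0.2 -0.5  0.7] q [ 0.63  0.57  1.27 -0.01  1.28 -0.84] w 0.04363074289617758
shift mm [-157.9 -344.    66.9] rot deg [0.19 0.84 0.23]
```

View pics/s9.png

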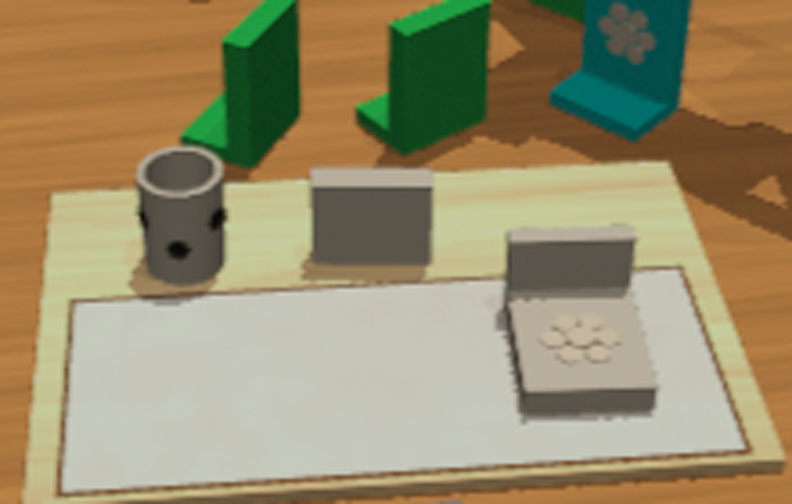

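View pics/t9.png

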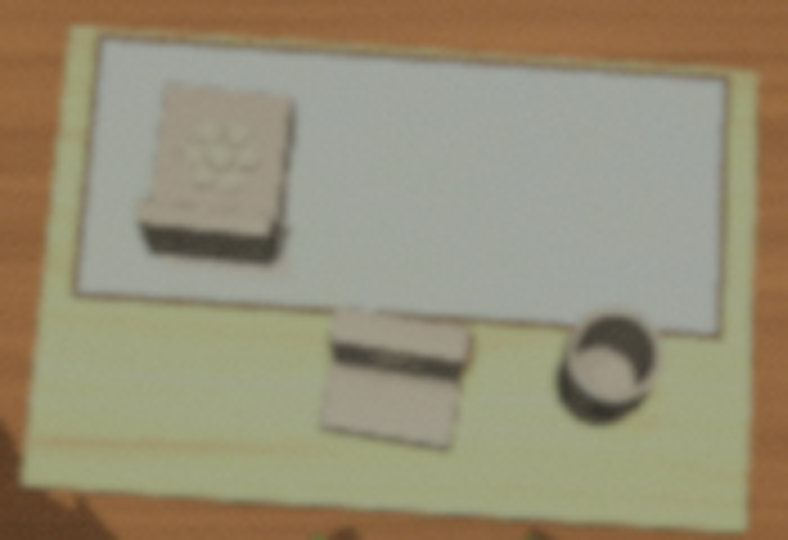

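Both views agree. The bookend lies flat with its foot up: in the top crop its footprint spans (145–292, 83–263), inside the panel (edges at rows about 45 and 300, left at column 80). The short bookend and lantern are unchanged.

```bash
python3 -c "
from h import *
np.set_printoptions(precision=4,suppress=True)
S=dict(np.load('s9.npz'));T=dict(np.load('t9.npz'))
print(ray(S,crop([(521,419),(654,411)],3.6,160,165),.012),ray(T,crop([(150,250),(277,263)],4.5,175,80),.012))
from rig import robot
print(robot.hand_in())
"
```

```text
[[0.7784 0.0672 0.012 ]
 [0.7851 0.1582 0.012 ]] [[0.6729 0.1664 0.012 ]
 [0.663  0.0768 0.012 ]]
the job is handed in; nothing more can be done
None
```

I've handed the job in: the tall grey bookend lies on its plain back on the plaster panel, foot sticking up, and the robot has backed off. No verdict was reported.

- **Slide:** I pushed low on the end of its foot with two fingertips, about 11 mm above its underside. It stayed upright and slid until its front edge was about 18–25 mm past the panel's near edge; the last of several pictures showed this before I toppled it.
- **Topple:** I then pushed the plate about 100 mm above its underside. It tipped about its front edge without slipping and went over.
- **Final position:** The last scene and top pictures show it wholly on the panel. It is roughly 35 mm from the near edge, 40 mm from the far edge and 45 mm from the left edge. By the final measurement its front edge is further in than the earlier pictures suggested. It may have slid a little on landing, or my earlier estimate may have been a bit low.
- **Other objects:** The short bookend and the lantern stand in the same places in the pictures from before and after. I did not check the table pots again at the end. The arm's paths were planned above them, and no wrist-force reading at the end of a move was over about 3 N.
- **Time:** The clock stood at 8.8 s out of 45 s at the last reading before handing in.

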